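# Free the jammed wheel tray at the bearing press

### The arm

A 6-joint arm with a two-finger parallel gripper is mounted at the origin on the work surface. World frame = base frame: x ahead of the robot, y to its left, z up, the work surface at z = 0. Lengths are in m, angles in rad, forces in N, time in s.
With the tool pointing down it reaches from about 0.325 to 0.775 m from the base axis. Payload 5.5 kg.
Tool frame: the origin (TCP) lies at the very end of the fingers, on their centre line; the grasp point (between the pads) lies 19 mm behind it; z points along the fingers, y is the direction in which the jaws open and shut (so a half turn about z gives the same grasp; the last joint's range is limited). The gripper opens to 88 mm and grips with 3 to 60 N. Pads are 20 mm wide; open, the fingers measure 115 mm over their backs; the gripper's body (75 mm by 178 mm) begins 61 mm behind the grasp point.
Start: joints at [-1.335, 0.091, 1.231, -0, 1.82, -0.057], TCP at [0.173, -0.574, 0.223] pointing down, gripper open.
Joint ranges: [-2.87, 2.87], [-0.86, 2.18], [0.17, 2.46], [-1.51, 4.65], [0.06, 2.69], [-2.65, 2.65]. Speed limits (rad/s): [2.57, 2.57, 3.01, 3.14, 3.14, 3.14].

### API

Orientations are given as a rotation vector (axis times angle).
In Python, from rig import env, cams, sign_off gives the robot as it stands. The module is installed in compiled form; this text tells all that it offers.
- The arm moves only by the shell command python3 -m pendant 'ROWS' [OPENING] [FORCE]. ROWS is a JSON object of lists of equal length, an entry for each row: "slide": the shift along the tool's x, y, z in cm, a list of three; "delta_rot": the turn, a rotation vector about the tool's x, y, z in rad, a list of three. A call has 1 to 12 rows; each row is the pose to reach, as a shift and turn from the pose measured when the call began, along the tool's axes at that moment; what a row does not reach only later rows make up. A row lasts 1/10 s, in which the tool goes at most 50 mm and 8.59 degrees, less where a joint would pass 70% of its speed; a pose out of reach is approached as far as the arm can. A call with a gripper value outside its range is refused whole. OPENING is the opening in per cent of the stroke, from 0 (shut) to 100 (fully open), set as the call begins (- or left out, the last holds). The fingers move at their own pace and stop on an object; FORCE is the grip in N (left out, the last holds). Time passes only in rows, so rows that repeat a pose let the fingers close. It gives the time, the measured TCP pose, the force and the opening at its end, in the units of the state.
- env.get_state(): the state, without advancing time (a new reading comes with each control period).
- cams.capture(name): name is "scene" or "side" or "wrist"; returns a dict with "image" (384x512x3 uint8, red, green, blue), "z_map" (384x512 float32, m along the optical axis (not along the pixel's ray), 0 where there is no reading), "intrinsics" (3x3 intrinsics, pixels), "position" and "rotation" of the camera in the world. Camera axes: x right, y up, looking along -z (the intrinsics and any distortion apply to the point x, -y, -z); pixel columns grow to the right and rows downward; lengths in m; the calibration is good to about 2 mm. A picture is of the moment at which its call begins.
- sign_off(): hands the job in, once; it reports no verdict.
The state is a dict: "time_s": time; "q": joint angles; "qvel": joint speeds; "effort": joint torques, N m; "eef_pos": TCP position; "eef_rot": TCP orientation; "ft_force": force on the tool from outside, world axes, zero at the start; "wrist_torque": the same for the moment, N m; "finger_gap": finger opening in m.
Only numpy, scipy, OpenCV 4.12 (cv2) and the standard library are available. Lean on these libraries where they do the work, as an engineer would, in place of code of your own. Each camera call takes 0.05 s, during which the arm holds its last target.

### The job

The wheel tray is jammed askew in the steel dock by the bearing press. First turn the press's dial clockwise, click by click, to standby (the double long mark), and leave it there; then take the tray by its handle, turn it level inside the dock so that its ends come free of lip and rail, lift it straight up out of the dock, and set it down gently, roughly square and wholly on the black rubber mat, without disturbing the other things on the counter.

Things in the scene. Friction and masses are not known exactly. Their poses are not given: they have to be found in the camera images.
- dial (a joint): press dial angle, rad, growing clockwise facing the panel, between stops at 0 and 2.618. Six clicks, 0.524 (30 degrees) apart: 0, 0.524, 1.047, 1.571, 2.094 (standby, double long mark), 2.618. Starts one to three clicks anticlockwise of standby. A detent (about 0.08 N m to get over) draws it into the nearest click when let go
- dial_grip (a point): grip point of the black dial, on its turning axis; turns with it. z: out of the panel along the axis; x: along the grip bar to its white-line end. Bar 66 mm long, 16 mm thick (across y), top 12 mm out from here; the dial's disc (74 mm diameter) is 23 mm, the panel 32 mm, behind here along -z
- panel: the press's fixed sloped panel, 120 x 150 mm, grey, with white click marks round the dial; origin on its face at the dial's axis; z out of the panel, 35 degrees from vertical, leaning towards the press's front (-x); x up the slope
- press: green metal bearing press, fixed; origin at counter level under its middle, +x away from the robot. Base 280 x 160 mm; sloped panel with the dial at the front, dial 110 mm to -x of the origin. Head, ram, column and the black push button on top stand from 15 mm to -x to 120 mm to +x of the origin, up to 352 mm tall
- dock: steel dock, a fixed open well; origin at the centre of its underside, +x away from the robot at yaw 0. Floor 8 mm up. Front wall: inner face x = -89 mm, 134 mm tall; its lip reaches in to x = -79, underside 128 up. Two rear posts: faces at x = +79, 165 tall. Rear rail before them: x = +65 to +79, top 66 up. Side walls: inner faces y = -52, +52, 66 tall
- dock_mouth (a point): middle of the dock's mouth between lip and posts, 128 mm above the counter, axes as dock. Level, the 150 mm tray passes here with 8 mm to spare in length; tilted, its low end catches under the lip
- tray: loose aluminium wheel tray, about 0.4 kg, wheels fixed in it; origin at the centre of its underside, x along its length, z its up. It starts tilted 25 degrees in the dock, x axis as the dock's: the -x end on the floor below the lip, the +x end hung up on the rear rail
- tray_handle (a point): grip point of the tray's handle: a black upright blade across its middle, 12 mm thick (along x), 60 mm wide (along y), top 20 mm above here (along z). This point is 98 mm above the tray's underside and 33 mm above its rim; axes as tray
- tray_mid (a point): centre of the tray's box, half-way up: box 150 mm long (x), 95 wide (y), 65 tall (z), underside 32.5 mm below this point; axes as tray
- mat: fixed black rubber mat on the counter, 230 mm (x) by 170 mm (y), 4 mm thick; origin at the centre of its underside
- wheel: loose bystander: pink urethane skate wheel lying flat, 55 mm diameter, 36 mm tall; origin at the centre of its underside
- jar: loose bystander: glass jar of zinc washers with a steel lid, 72 mm diameter, 114 mm tall, upright; origin at the centre of its underside
- bearing: loose bystander: gold anodized ring bearing lying flat, 64 mm diameter, 16 mm tall; origin at the centre of its underside
- driver: loose bystander: screwdriver with a black composite handle, about 200 mm long, lying on the counter
- truck: loose bystander: metal skateboard truck, 90 x 170 mm, 50 mm tall; origin at the centre of its underside
- carton: loose bystander: small cardboard carton 100 x 70 x 50 mm tall; origin at the centre of its underside
Mind the look-alikes: they are no part of the job. Leave any red look-alike of the dock alone. What is shaped like the tray but brown is not meant.

How it is judged:
By the outcome, as a careful person would: the job done as asked, in the order asked, and still so for the second after the job is handed in, with the robot touching nothing.
It also fails if it takes over 62 s, if anything falls off the work surface, if the arm or the gripper's body presses on something with over 40 N, if the wrist force passes 120 N, or if a joint passes its speed limit or range.

## Working session

There is one attempt and no reset: what is moved stays moved. The work goes in short steps, Python scripts to look and compute and a shell command to move; the robot and the scene stay as the last step left them, time stands still between calls to the robot, and variables do not carry over. Pictures are saved under pics/ and viewed, and the job is handed in when it is done.

```bash
mkdir -p pics; ls; python3 - <<'E'
from rig import env,cams
import cv2,numpy as np
for n in ["scene","side","wrist"]:
    c=cams.capture(n)
    cv2.imwrite(f"pics/{n}0.png",c["image"][:,:,::-1]); np.savez(f"/tmp/{n}0.npz",**c)
    print(n,c["intrinsics"].tolist(),c["position"],c["rotation"])
    print([k for k in c])
print(env.get_state())
E
```

```text
pics
scene [[498.10214895715364, 0.0, 263.4588700236466], [0.0, 498.10214895715364, 186.53747644110524], [0.0, 0.0, 1.0]] [1.44035093 0.69944752 1.27737923] [0.43338974 0.84289818 2.0828076 ]
['image', 'z_map', 'intrinsics', 'position', 'rotation']
side [[420.86834512884315, 0.0, 252.87584499490657], [0.0, 420.86834512884315, 186.82729008935462], [0.0, 0.0, 1.0]] [ 0.34521438 -1.18122744  1.14881235] [ 0.85600668 -0.08078526 -0.12503324]
['image', 'z_map', 'intrinsics', 'position', 'rotation']
wrist [[285.9269290082834, 0.0, 257.2171447783068], [0.0, 285.9269290082834, 193.70773954085152], [0.0, 0.0, 1.0]] [ 0.24232691 -0.55320977  0.38263925] [-0.23121371  0.17372138 -1.26892737]
['image', 'z_map', 'intrinsics', 'position', 'rotation']
{'time_s': 0.15, 'q': array([-1.33468370e+00,  9.17043376e-02,  1.23161133e+00, -1.07320215e-05,
        1.81980490e+00, -5.66833345e-02]), 'qvel': array([ 0.0005098 , -0.00258683, -0.00370839,  0.00040741, -0.00033802,
        0.00118539]), 'effort': array([ 1.61288695e-03, -4.47046387e+01, -4.06906700e+01,  6.99117221e-02,
        2.75457680e-02, -1.02440895e-04]), 'eef_pos': array([ 0.17312927, -0.57424148,  0.22175443]), 'eef_rot': array([-3.10648288e+00, -4.58055754e-01,  2.31193755e-04]), 'ft_force': array([-0.38893138,  0.01226254, -0.52803568]), 'wrist_torque': array([ 0.00243281, -0.03602662,  0.01429314]), 'finger_gap': 0.08779953118480896}
```

View pics/scene0.png

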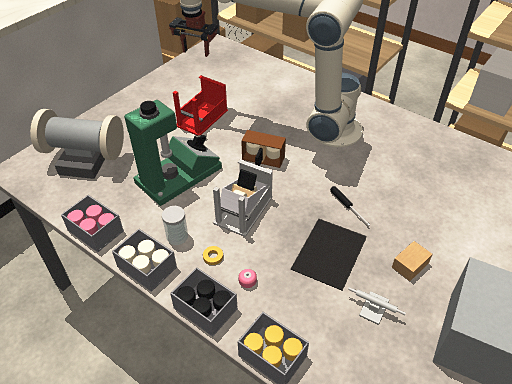

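View pics/side0.png

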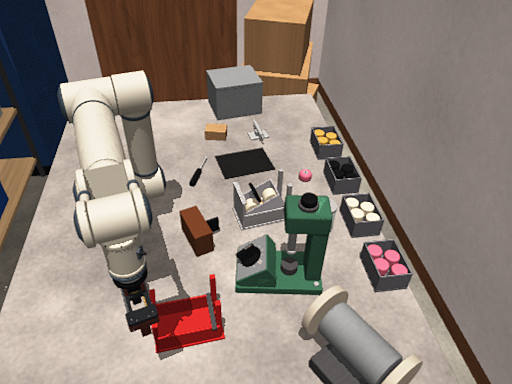

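View pics/wrist0.png

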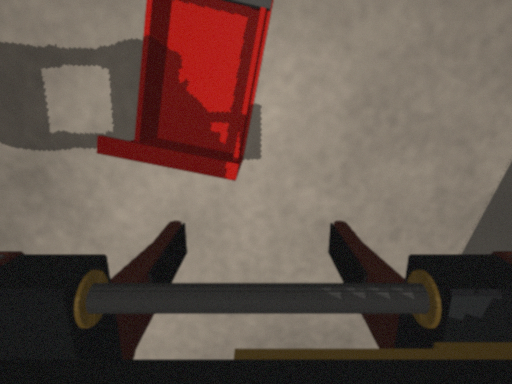

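The scene view shows the press with its dial at about (198,143), the steel dock with the tray at (245,195), and the mat at (330,252). The brown decoy is at (263,150) and the red dock at (202,105). Next I'll enlarge these areas and measure them.

```bash
cat > h.py <<'E'
import numpy as np,cv2
from scipy.spatial.transform import Rotation as R
def load(f): 
    d=np.load(f); return {k:d[k] for k in d}
def cap(n,tag):
    from rig import cams
    c=cams.capture(n); np.savez(f"/tmp/{n}{tag}.npz",**c); return c
def cloud(c):
    K=c["intrinsics"];z=c["z_map"];h,w=z.shape
    u,v=np.meshgrid(np.arange(w),np.arange(h))
    p=np.stack([(u-K[0,2])/K[0,0]*z,-(v-K[1,2])/K[1,1]*z,-z],-1)
    P=p@R.from_rotvec(c["rotation"]).as_matrix().T+c["position"]
    P[z==0]=np.nan
    return P
def crop(c,x0,y0,x1,y1,s,f):
    im=c["image"][y0:y1,x0:x1,::-1]
    cv2.imwrite(f,cv2.resize(im,None,fx=s,fy=s,interpolation=cv2.INTER_CUBIC))
def proj(c,P):
    p=(np.asarray(P)-c["position"])@R.from_rotvec(c["rotation"]).as_matrix()
    K=c["intrinsics"]; return np.stack([K[0,0]*p[...,0]/-p[...,2]+K[0,2],-K[1,1]*p[...,1]/-p[...,2]+K[1,2]],-1)
E
python3 - <<'E'
from h import *
s=load("/tmp/scene0.npz");d=load("/tmp/side0.npz")
crop(s,130,90,290,240,5,"pics/s1.png")
crop(d,170,160,350,300,4.4,"pics/d1.png")
for n,c in(("scene",s),("side",d)):
    P=cloud(c); 
    m=(P[...,2]>.002); 
    im=c["image"].astype(int)
    dark=(im.max(-1)<60)
    # mat
    mm=dark&(P[...,2]<.012)&(P[...,2]>-.005)&(P[...,0]>.3)
    n_,lab,st,ce=cv2.connectedComponentsWithStats(mm.astype(np.uint8))
    for i in range(1,n_):
        if st[i,4]>300:
            q=P[lab==i]; r=cv2.minAreaRect(q[:,:2].astype(np.float32)*1000); print(n,st[i],r,np.median(q[:,2]))
E
```

```text
scene [ 291  219   75   72 3093] ((543.35400390625, 303.5524597167969), (235.47422790527344, 170.21148681640625), 10.289820671081543) 0.0036058358506894095
side [ 216  148   59   31 1139] ((542.8494262695312, 299.18646240234375), (227.1515350341797, 172.5587158203125), 9.543461799621582) 0.005764497716353789
```

View pics/s1.png

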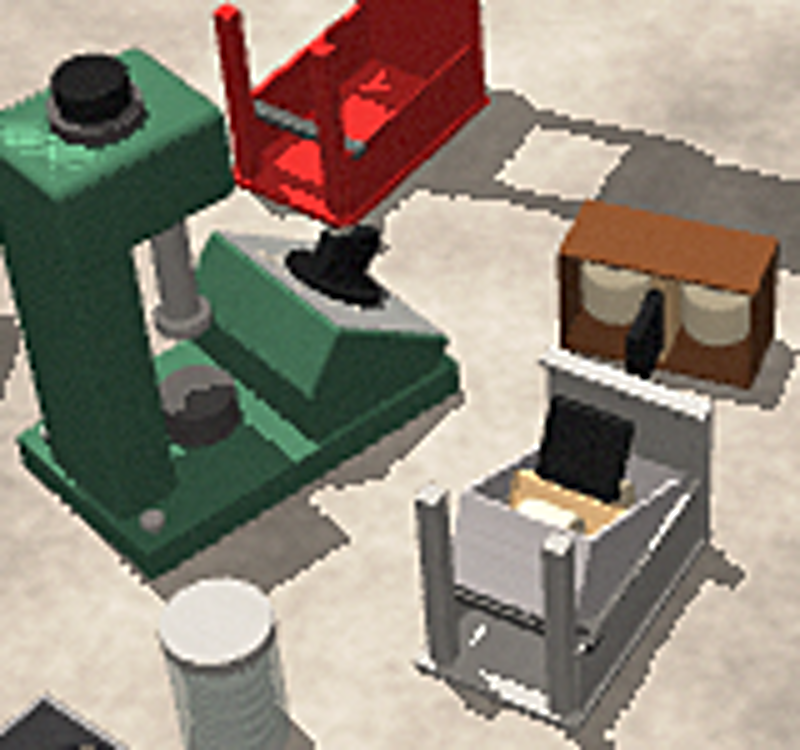

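View pics/d1.png

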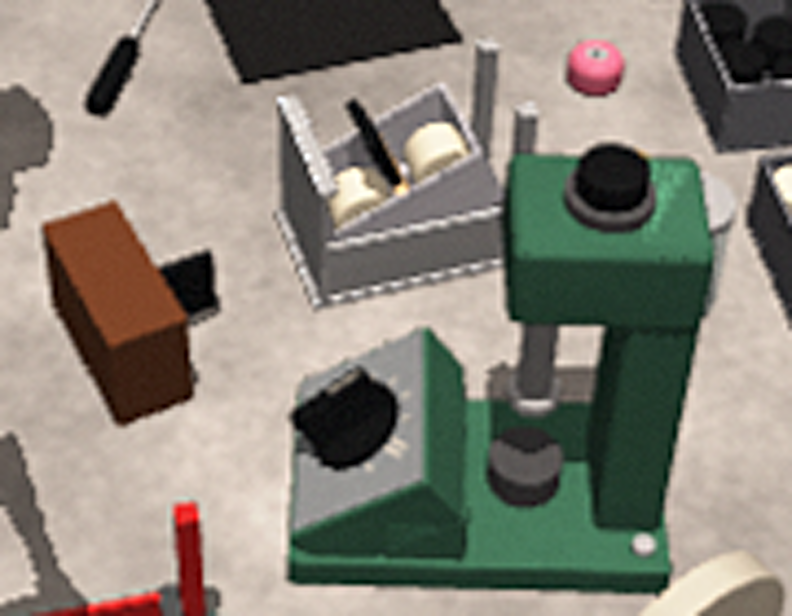

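The scene crop shows the tray tilted in the steel dock, with its black handle blade at crop (585,445). The side crop shows the dial on the panel at crop (345,420) and the double long mark near (397,445). Next I'll fit the panel and the dock.

```bash
python3 - <<'E'
from h import *
d=load("/tmp/side0.npz");P=cloud(d);s=load("/tmp/scene0.npz");Q=cloud(s)
o=(170,160);k=4.4
px=lambda x,y:(int(round(160+y/k)),int(round(170+x/k)))
# panel plane: polygon in crop coords
def poly(c,pts,o,k):
    m=np.zeros(c["z_map"].shape,np.uint8); cv2.fillPoly(m,[np.array([[o[0]+x/k,o[1]+y/k] for x,y in pts]).round().astype(np.int32)],1); return m>0
def plane(X):
    X=X[~np.isnan(X).any(1)]
    for _ in range(4):
        c=X.mean(0);n=np.linalg.svd(X-c)[2][2]; n*=np.sign(n[2]); r=(X-c)@n
        X=X[abs(r)<max(.004,2*np.std(r))*1]
    return c,n,np.std(r),len(X)
m=poly(d,[(310,385),(420,340),(420,470),(300,525)],o,k)
im=d["image"].astype(int); m&=(im.max(-1)>90)
print("panel side",plane(P[m]))
im2=s["image"].astype(int)
g=(im2[...,1]>im2[...,0]+25)&(Q[...,2]>.02)
# press hood top
for nm,C,im_ in(("scene",Q,im2),("side",P,im)):
    g=(im_[...,1]>im_[...,0]+20)&(C[...,2]>.33)&(C[...,2]<.38)&(C[...,0]<.8)
    q=C[g]; print(nm,"head top",len(q), cv2.minAreaRect((q[:,:2]*1000).astype(np.float32)),np.median(q[:,2]))
    g=(im_[...,1]>im_[...,0]+12)&(C[...,2]>.004)&(C[...,2]<.5)&(C[...,0]<.9)
    q=C[g]; print(nm,"press all",len(q), cv2.minAreaRect((q[:,:2]*1000).astype(np.float32)),q.min(0),q.max(0))
# dial black points
for nm,C,im_ in(("scene",Q,im2),("side",P,im)):
    g=(im_.max(-1)<55)&(C[...,2]>.07)&(C[...,2]<.2)&(C[...,0]>.3)&(C[...,0]<.5)&(C[...,1]<-.2)
    q=C[g]; print(nm,"dial",len(q),q.min(0),q.max(0),np.median(q,0))
    g=(im_.max(-1)<60)&(C[...,2]>.06)&(C[...,2]<.22)&(C[...,0]>.42)&(C[...,0]<.75)&(C[...,1]>-.2)&(C[...,1]<.15)
    q=C[g]; print(nm,"handle",len(q),q.min(0),q.max(0),np.median(q,0))
E
```

```text
panel side (array([ 0.49439506, -0.33010147,  0.09564435]), array([-0.5717639 ,  0.09475856,  0.81492752]), np.float64(0.001648451173743046), 459)
scene head top 2 ((626.2860107421875, -312.7952575683594), (6.330117702484131, 0.0), 141.43760681152344) 0.3415130829445504
scene press all 4605 ((419.9364318847656, -202.51849365234375), (871.0656127929688, 676.0856323242188), 10.841010093688965) [-0.06350673 -0.58703728  0.00409848] [0.88263839 0.17096585 0.46065076]
side head top 5 ((620.4533081054688, -321.91900634765625), (18.752120971679688, 5.960324764251709), 82.06487274169922) 0.33359843409998935
side press all 5721 ((-36.49320983886719, 863.8963012695312), (900.40283203125, 2954.012939453125), 24.830364227294922) [-0.73873922 -0.61482351  0.00400894] [0.89956757 2.19278041 0.49320746]
scene dial 152 [ 0.44269813 -0.33842595  0.07029164] [ 0.49995387 -0.22867624  0.14016832] [ 0.48182918 -0.29538088  0.1030143 ]
scene handle 336 [ 0.47691378 -0.09693007  0.06016776] [0.65093882 0.04907189 0.15108542] [ 0.54160911 -0.0277907   0.11997106]
side dial 316 [ 0.30408187 -0.38557207  0.07032547] [ 0.49996656 -0.20071182  0.14035962] [ 0.47323198 -0.31434344  0.10247323]
side handle 77 [ 0.46533929 -0.09267365  0.06084379] [ 0.64100247 -0.00260493  0.15344657] [ 0.53153417 -0.05877807  0.13299685]
```

```bash
cat >> h.py <<'E'
def ray(c,u,v):
    K=c["intrinsics"]; r=np.array([(u-K[0,2])/K[0,0],-(v-K[1,2])/K[1,1],-1.]); r=R.from_rotvec(c["rotation"]).as_matrix()@r
    return c["position"],r
def onplane(c,u,v,p0,n):
    o,r=ray(c,u,v); return o+r*((np.asarray(p0)-o)@n)/(r@n)
def goto(Rt,pt,st=None):
    "print slide (cm) and rotvec from the present pose"
    if st is None:
        from rig import env; st=env.get_state()
    Rc=R.from_rotvec(st["eef_rot"]).as_matrix()
    sl=Rc.T@(np.asarray(pt)-st["eef_pos"])*100; dr=R.from_matrix(Rc.T@Rt).as_rotvec()
    print("slide cm",sl.round(2),"rot",dr.round(4),"|rot|deg",np.degrees(np.linalg.norm(dr)).round(1),"dist",np.linalg.norm(sl).round(1)); return sl,dr
def dialpose(origin,yaw,th):
    "tool rot for jaw across bar whose cw angle from upslope is th; returns R, n"
    Rp=R.from_euler('z',yaw).as_matrix()@R.from_euler('y',-np.radians(35)).as_matrix() # panel: z out leaning -x, x up the slope
    bx=Rp@np.array([np.cos(th),-np.sin(th),0]); by=np.cross(Rp[:,2],bx)
    z=-Rp[:,2]
    return Rp,bx,by,z
E
python3 - <<'E'
from h import *
w=load("/tmp/wrist0.npz")
st_p=np.array([ 0.17312927, -0.57424148,  0.22175443]);Rc=R.from_rotvec([-3.10648288e+00, -4.58055754e-01,  2.31193755e-04]).as_matrix()
print("cam in tool",Rc.T@(w["position"]-st_p)); Rcam=R.from_rotvec(w["rotation"]).as_matrix()
print("cam look in tool",Rc.T@(-Rcam[:,2]),"cam x",Rc.T@Rcam[:,0])
d=load("/tmp/side0.npz")
yaw=np.radians(-9.4);Rp,bx,by,z=dialpose(None,yaw,0);print(Rp)
p0=np.array([ 0.49439506, -0.33010147,  0.09564435]);n=Rp[:,2]
for u,v in[(360,435),(425,335),(295,545),(428,485),(298,390)]:
    print(u,v,onplane(d,170+u/4.4,160+v/4.4,p0,n))
# rectified panel image
K=d["intrinsics"]; O=onplane(d,170+360/4.4,160+435/4.4,p0,n)
a=np.linspace(-.08,.08,480)
X,Y=np.meshgrid(a,a) # cols: right = -y ; rows: down = -x
W=O+(-Y)[...,None]*Rp[:,0]+(-X)[...,None]*Rp[:,1]
uv=proj(d,W).astype(np.float32)
cv2.imwrite("pics/rect.png",cv2.remap(d["image"][:,:,::-1].copy(),uv[...,0],uv[...,1],cv2.INTER_CUBIC))
E
```

```text
cam in tool [ 0.07233527 -0.00040978 -0.16087887]
cam look in tool [-2.66840849e-01  1.55375475e-04  9.63740596e-01] cam x [6.49108832e-04 9.99999789e-01 1.85042638e-05]
[[ 0.8081526   0.16332596 -0.56587454]
 [-0.1337888   0.98657216  0.09367992]
 [ 0.57357644  0.          0.81915204]]
360 435 [ 0.48792637 -0.3196327   0.08997851]
425 335 [ 0.5452157  -0.25756461  0.12245605]
295 545 [ 0.43222615 -0.38767941  0.05928247]
428 485 [ 0.5237789  -0.39646029  0.12353179]
298 390 [ 0.45129159 -0.24188779  0.05577995]
```

View pics/rect.png

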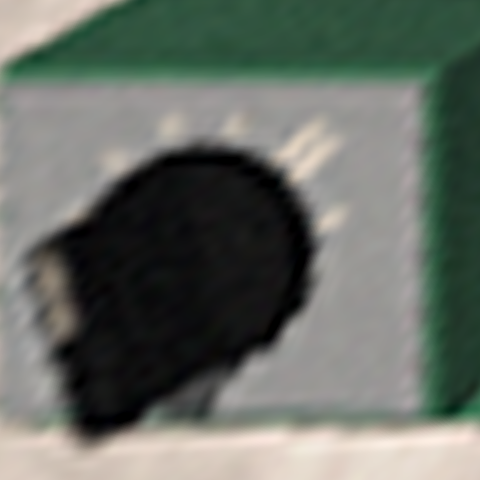

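```bash
python3 - <<'E'
from h import *
d=load("/tmp/side0.npz");s=load("/tmp/scene0.npz")
yaw=np.radians(-9.4)
p0=np.array([ 0.49439506, -0.33010147,  0.09564435])
Rp=dialpose(0,yaw,0)[0]
O=onplane(d,170+360/4.4,160+435/4.4,p0,Rp[:,2])
def draw(c,x0,y0,x1,y1,k):
    out=[]
    for th in(-45,-15,15):
        im=cv2.resize(c["image"][y0:y1,x0:x1,::-1],None,fx=k,fy=k,interpolation=cv2.INTER_CUBIC)
        _,bx,by,z=dialpose(0,yaw,np.radians(th)); n=-z; G=O+.032*n
        b=[G+i*.033*bx+j*.008*by+h*n for h in(.012,-.023) for i,j in((1,1),(1,-1),(-1,-1),(-1,1))]
        uv=((proj(c,np.array(b))-[x0,y0])*k).round().astype(int)
        cv2.polylines(im,[uv[:4]],True,(0,255,255),1);cv2.polylines(im,[uv[4:]],True,(0,160,0),1)
        cv2.circle(im,tuple(((proj(c,G+.03*bx+.012*n)-[x0,y0])*k).round().astype(int)),4,(0,0,255),-1)
        out.append(im)
    return np.hstack(out)
cv2.imwrite("pics/cand.png",np.vstack([draw(d,230,228,280,284,5),draw(s,175,125,225,165,5)]))
E
```

```text
(no output)
```

View pics/cand.png

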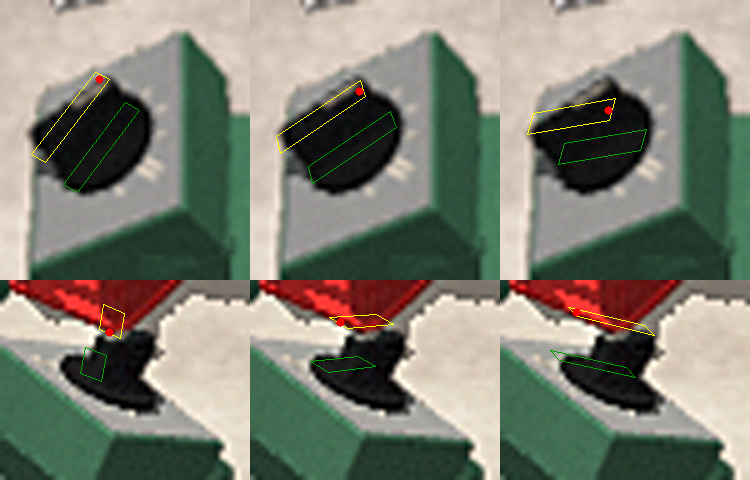

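```bash
cat >> h.py <<'E'
def tri(obs):
    A=np.zeros((3,3));b=np.zeros(3)
    for c,u,v in obs:
        o,r=ray(c,u,v); r/=np.linalg.norm(r); M=np.eye(3)-np.outer(r,r); A+=M;b+=M@o
    X=np.linalg.solve(A,b); return X,[(proj(c,X)-[u,v]).round(2).tolist() for c,u,v in obs]
E
python3 - <<'E'
from h import *
d=load("/tmp/side0.npz");s=load("/tmp/scene0.npz")
crop(s,165,125,235,170,11,"pics/s2.png")
crop(d,230,225,285,290,9,"pics/d2.png")
D=lambda x,y:(d,170+x/4.4,160+y/4.4)
S=lambda x,y:(s,130+x/5,90+y/5)
print(tri([D(425,335),S(335,332)]),tri([D(298,390),S(448,338)]))
P=cloud(d);Q=cloud(s)
m=(Q[...,2]<.01)&(abs(Q[...,0]-.5)<.2)&(abs(Q[...,1])<.3); print("floor z scene",np.nanmedian(Q[m][:,2]))
m=(P[...,2]<.01)&(abs(P[...,0]-.5)<.2)&(abs(P[...,1])<.3); print("floor z side",np.nanmedian(P[m][:,2]))
E
```

```text
(array([ 0.54616372, -0.2456977 ,  0.11062503]), [[-0.46, -0.23], [-0.44, 0.22]]) (array([ 0.45049531, -0.22973433,  0.0437479 ]), [[-0.63, -0.35], [-0.59, 0.33]])
floor z scene 0.00025735321922271126
floor z side 0.001923999970072865
```

View pics/s2.png

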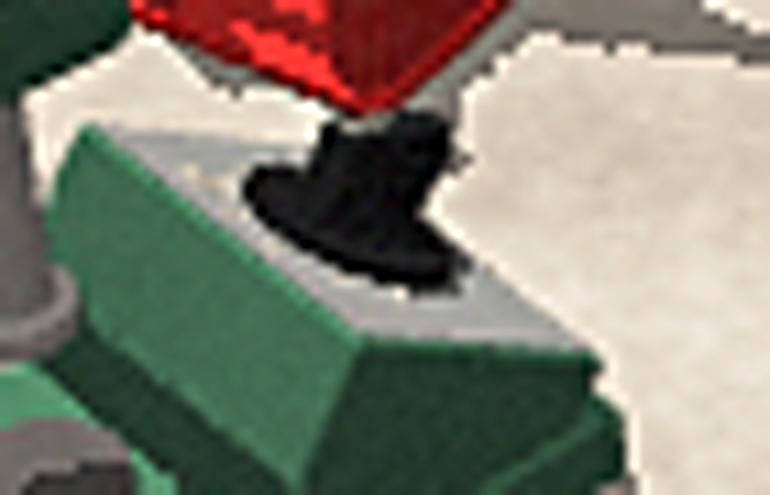

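View pics/d2.png

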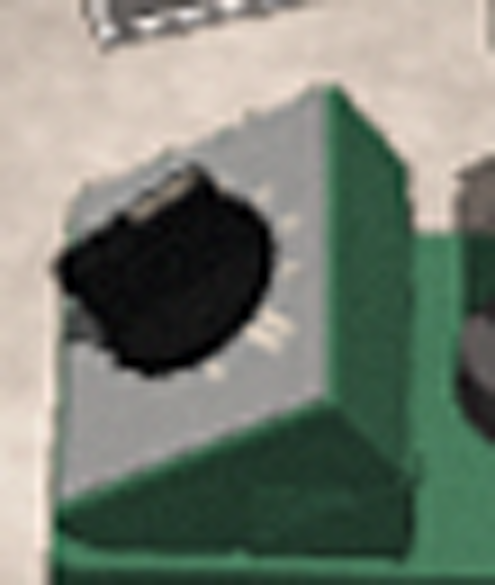

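The scene crop shows the panel corners at crop (90,127), (362,340) and (598,352). The side crop shows a white strip on the outer half of the bar, from (130,215) to (200,172). That matches the dial at -15° from up-slope, two clicks before standby. I'll triangulate the corners and work out the standoff.

```bash
python3 - <<'E'
from h import *
d=load("/tmp/side0.npz");s=load("/tmp/scene0.npz")
D=lambda x,y:(d,230+x/9-.44,225+y/9-.44)
S=lambda x,y:(s,165+x/11-.45,125+y/11-.45)
a,e1=tri([D(330,90),S(362,336)]);b,e2=tri([D(75,190),S(597,352)]);c,e3=tri([D(328,400),S(92,127)])
print(a,b,c,e1,e2,e3)
print(np.linalg.norm(a-b),np.linalg.norm(a-c),np.degrees(np.arctan2(*( (a-c)[:2]*[-1,1]))))
yaw=np.radians(-9.4)
Rp=dialpose(0,yaw,0)[0]
L=np.array([[.06,.075,0],[-.06,.075,0],[.06,-.075,0]])
O=(np.array([a,b,c])-L@Rp.T).mean(0); print("O",O)
Rp,bx,by,z=dialpose(0,yaw,np.radians(-15))
Rt=np.column_stack([np.cross(-by,z),-by,z])
G=O+.032*Rp[:,2]; print("G",G)
goto(Rt,G+.13*Rp[:,2])
E
```

```text
[ 0.54492308 -0.24402246  0.11670935] [ 0.45354376 -0.22731111  0.05409551] [ 0.52093492 -0.38409504  0.11530272] [[-0.47, -0.24], [-0.46, 0.23]] [[-0.0, -0.0], [-0.0, 0.0]] [[-0.44, -0.21], [-0.38, 0.17]]
0.11202652306848686 0.1421187523818986 -9.717930506311413
O [ 0.48622105 -0.3071314   0.08389766]
G [ 0.46811307 -0.30413364  0.11011053]
slide cm [ 29.35 -20.64   0.55] rot [-0.2166  0.5728  0.1885] |rot|deg 36.7 dist 35.9
```

```bash
python3 -m pendant '{"slide":[[4,-2.8,-3],[8,-5.6,-4],[12,-8.4,-4],[16,-11.2,-4],[20,-14,-3],[24,-16.8,-1.5],[27.5,-19,0],[29.3,-20.6,0.5],[29.3,-20.6,0.5],[29.3,-20.6,0.5]],"delta_rot":[[0,0,0],[0,0,0],[-0.03,0.08,0.03],[-0.08,0.2,0.06],[-0.12,0.32,0.1],[-0.16,0.43,0.14],[-0.2,0.53,0.17],[-0.2166,0.5728,0.1885],[-0.2166,0.5728,0.1885],[-0.2166,0.5728,0.1885]]}' 60; python3 - <<'E'
from h import *
c=cap("wrist",1); crop(c,0,0,512,384,1.5,"pics/w1.png")
from rig import env; st=env.get_state(); print(st["q"].round(3),st["ft_force"])
E
```

```text
time_s: 1.15
eef_pos: [0.394, -0.2925, 0.2175]
eef_rot: [2.876, 0.143, 0.887]
ft_force: [-0.2, -0.2, -0.1]
finger_gap: 0.0527
[-1.028 -0.698  1.988  0.455  1.439  0.479] [-0.21859597 -0.88442339  0.29784746]
```

View pics/w1.png

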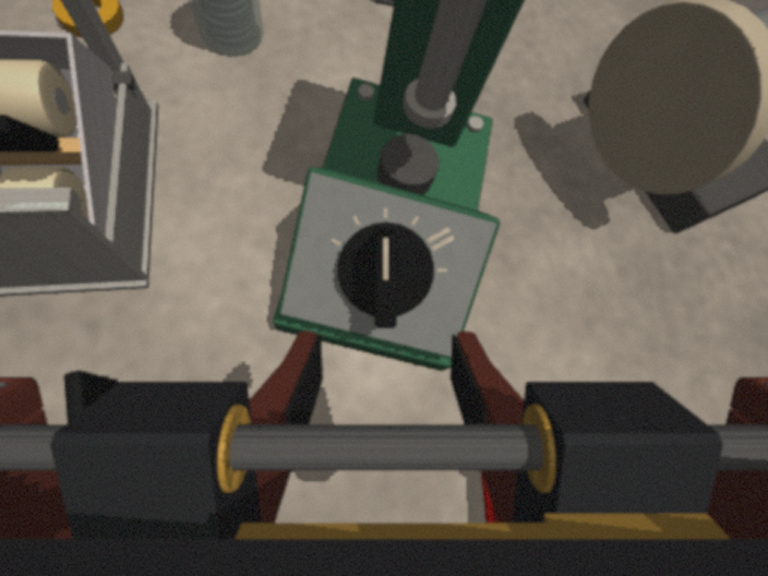

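The wrist view shows the dial with its white line pointing straight up the picture at (385,258). The double mark is two clicks clockwise, at (440,240). I'll enlarge it for a pose fit.

```bash
python3 - <<'E'
from h import *
c=load("/tmp/wrist1.npz"); crop(c,175,105,340,250,4.8,"pics/w1c.png")
E
```

```text
(no output)
```

View pics/w1c.png

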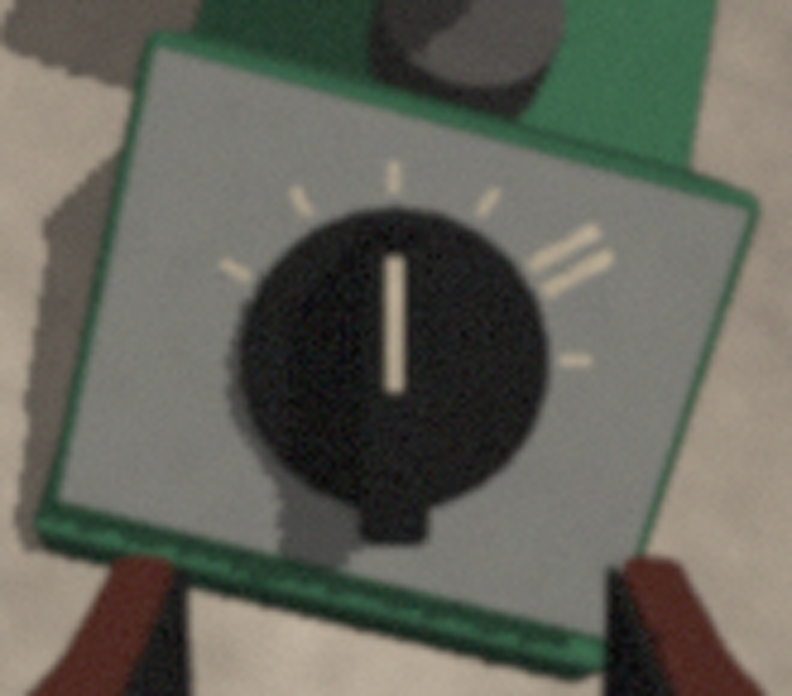

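```bash
python3 - <<'E'
from h import *
from scipy.optimize import least_squares
c=load("/tmp/wrist1.npz")
U=lambda x,y:np.array([175+x/4.8-.4,105+y/4.8-.4])
obs=np.array([U(158,45),U(750,208),U(58,500),U(395,358)])
def f(p,full=False):
    Rp=R.from_euler('z',p[3]).as_matrix()@R.from_euler('y',-np.radians(35)).as_matrix()
    L=np.array([[.06*p[4],.075*p[4],0],[.06*p[4],-.075*p[4],0],[-.06*p[4],.075*p[4],0],[0,0,.009]])
    return (proj(c,p[:3]+L@Rp.T)-obs).ravel()
for fix in (1.,.95,None):
    g=(lambda p:f(np.r_[p[:4],fix])) if fix else f
    r=least_squares(g,[.486,-.307,.084,-.16,1.],x_scale=[.01,.01,.01,.05,.05])
    print(fix,r.x.round(4),np.degrees(r.x[3]),r.fun.round(2))
    Rp=R.from_euler('z',r.x[3]).as_matrix()@R.from_euler('y',-np.radians(35)).as_matrix()
    print(" G",(r.x[:3]+.032*Rp[:,2]).round(4))
    G=r.x[:3]+.032*Rp[:,2]
    for q in(.012,-.023): print((proj(c,[G+q*Rp[:,2]])-[175-.4,105-.4])*4.8)
P=cloud(c)
m=np.zeros(P.shape[:2],bool); 
for x,y in[(120,300),(200,120),(600,180),(640,420),(150,450)]:
    u=U(x,y).round().astype(int); print(P[u[1]-2:u[1]+3,u[0]-2:u[0]+3].reshape(-1,3).mean(0).round(4))
u=U(395,450).round().astype(int); print("bar top",P[u[1]-2:u[1]+3,u[0]-2:u[0]+3].reshape(-1,3).mean(0).round(4))
E
```

```text
1.0 [ 0.4932 -0.3091  0.0661 -0.1641  1.    ] -9.404491348915897 [ 0.11 -0.63 -0.3  -0.46  0.38 -0.24 -0.18  1.34]
 G [ 0.4751 -0.3061  0.0923]
[[393.95815634 399.05816252]]
[[394.15846925 364.41975003]]
0.95 [ 0.4867 -0.3071  0.0822 -0.1641  1.    ] -9.400906196326696 [ 0.11 -0.65 -0.31 -0.49  0.39 -0.26 -0.18  1.4 ]
 G [ 0.4686 -0.3041  0.1085]
[[393.95103318 401.47885579]]
[[394.15776431 364.72038753]]
None [ 4.26065910e+04 -1.35239804e+04 -1.05314563e+05 -1.65400000e-01
  3.25962297e+05] -9.475836781728047 [ 0.07 -0.34 -0.12  0.02  0.22  0.18 -0.17  0.16]
 G [  42606.5729  -13523.9774 -105314.5364]
[[394.17547277 358.75894837]]
[[394.1754736 358.7588565]]
[ 0.4936 -0.2409  0.0827]
[ 0.5285 -0.2552  0.109 ]
[ 0.5229 -0.3491  0.1154]
[ 0.4757 -0.368   0.0855]
[ 0.4634 -0.2507  0.0634]
bar top [ 0.4525 -0.3043  0.1148]
```

```bash
python3 - <<'E'
from h import *
yaw=np.radians(-9.4);Rp,bx,by,z=dialpose(0,yaw,np.radians(-15))
Rt=np.column_stack([np.cross(-by,z),-by,z]); G=np.array([.4675,-.304,.1105])
goto(Rt,G-.016*Rp[:,2]); goto(Rt,G+.05*Rp[:,2])
E
```

```text
slide cm [-0.05 -0.17 14.68] rot [0.0014 0.0004 0.0012] |rot|deg 0.1 dist 14.7
slide cm [-0.05 -0.17  8.08] rot [0.0014 0.0004 0.0012] |rot|deg 0.1 dist 8.1
```

```bash
python3 -m pendant '{"slide":[[0,-0.2,4],[0,-0.2,8],[0,-0.2,11],[0,-0.2,13],[0,-0.2,14.2],[0,-0.2,14.6],[0,-0.2,14.6]],"delta_rot":[[0,0,0],[0,0,0],[0,0,0],[0,0,0],[0,0,0],[0,0,0],[0,0,0]]}' 60 && python3 -m pendant '{"slide":[[0,0,0],[0,0,0],[0,0,0],[0,0,0],[0,0,0],[0,0,0]],"delta_rot":[[0,0,0],[0,0,0],[0,0,0],[0,0,0],[0,0,0],[0,0,0]]}' 0 20; python3 - <<'E'
from h import *
c=cap("wrist",2); crop(c,100,60,420,300,2.5,"pics/w2.png")
from rig import env; st=env.get_state(); print(st["q"].round(3),st["ft_force"],st["wrist_torque"])
E
```

```text
time_s: 1.9
eef_pos: [0.4766, -0.3059, 0.0987]
eef_rot: [2.876, 0.141, 0.886]
ft_force: [-0.4, 0.2, 0.2]
finger_gap: 0.0526
time_s: 2.5
eef_pos: [0.4766, -0.3055, 0.099]
eef_rot: [2.876, 0.142, 0.887]
ft_force: [-3.1, 2.3, 3.1]
finger_gap: 0.0159
[-0.861 -0.47   2.054  0.424  1.103  0.506] [-4.32515893  2.88924649  2.96585377] [0.42802668 0.42328424 0.1890516 ]
```

View pics/w2.png

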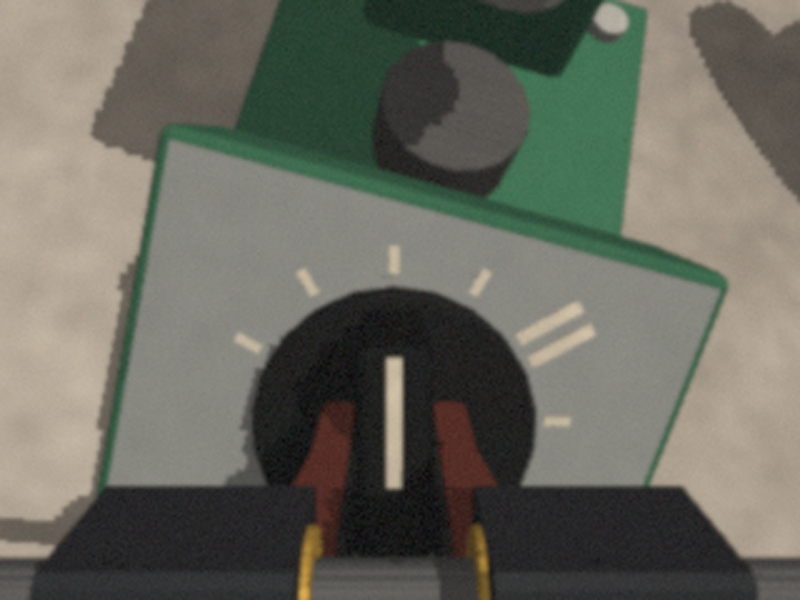

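The bar is gripped with a 15.9 mm gap and the white line is centred between the pads. Turning one click clockwise.

```bash
python3 -m pendant '{"slide":[[0,0,0],[0,0,0],[0,0,0],[0,0,0],[0,0,0],[0,0,0],[0,0,0],[0,0,0]],"delta_rot":[[0,0,0.1],[0,0,0.2],[0,0,0.3],[0,0,0.4],[0,0,0.48],[0,0,0.524],[0,0,0.524],[0,0,0.524]]}'; python3 - <<'E'
from h import *
c=cap("wrist",3); crop(c,100,60,420,300,2.5,"pics/w3.png")
from rig import env; st=env.get_state(); print(st["q"].round(3),st["ft_force"],st["wrist_torque"])
yaw=np.radians(-9.4);Rp,bx,by,z=dialpose(0,yaw,np.radians(45))
Rt=np.column_stack([np.cross(-by,z),-by,z]); goto(Rt,st["eef_pos"])
E
```

```text
time_s: 3.35
eef_pos: [0.4765, -0.3055, 0.099]
eef_rot: [-2.904, 0.625, -0.935]
ft_force: [-1.4, 1.0, 1.7]
finger_gap: 0.016
[-0.861 -0.47   2.054  0.424  1.103  1.029] [-1.45748369  0.88994195  1.19923846] [0.31179154 0.3269953  0.10767969]
slide cm [0. 0. 0.] rot [ 1.200e-03 -3.000e-04  5.256e-01] |rot|deg 30.1 dist 0.0
```

View pics/w3.png

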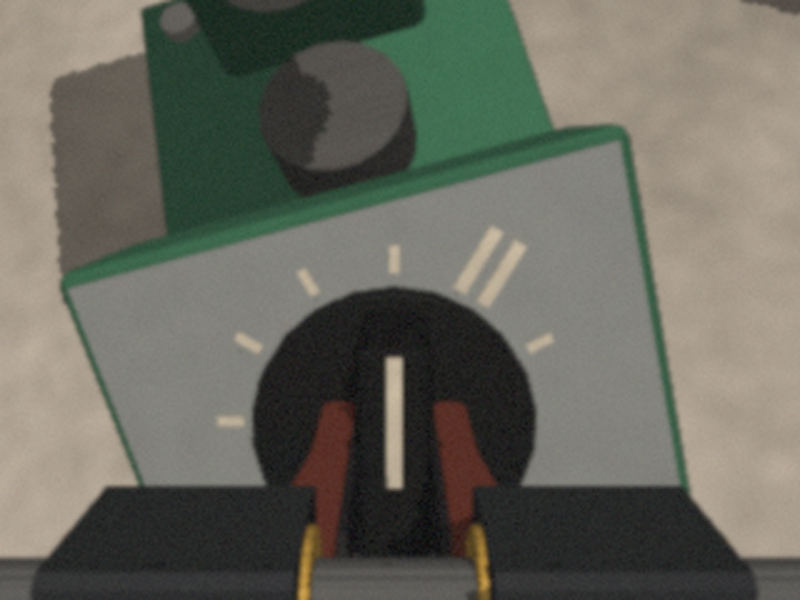

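The line now points at the mark just before the double one, so there's one click to go.

```bash
python3 -m pendant '{"slide":[[0,0,0],[0,0,0],[0,0,0],[0,0,0],[0,0,0],[0,0,0],[0,0,0],[0,0,0]],"delta_rot":[[0,0,0.1],[0,0,0.2],[0,0,0.3],[0,0,0.4],[0,0,0.48],[0,0,0.524],[0,0,0.524],[0,0,0.524]]}' && python3 -m pendant '{"slide":[[0,0,0],[0,0,0],[0,0,0],[0,0,0],[0,0,0],[0,0,-2],[0,0,-5],[0,0,-9],[0,0,-13],[0,0,-13]],"delta_rot":[[0,0,0],[0,0,0],[0,0,0],[0,0,0],[0,0,0],[0,0,0],[0,0,0],[0,0,0],[0,0,0],[0,0,0]]}' 60; python3 - <<'E'
from h import *
c=cap("wrist",4); crop(c,100,40,420,280,2.5,"pics/w4.png")
for n in("scene","side"):
    c=cap(n,4);
crop(load("/tmp/scene4.npz"),190,140,300,240,7,"pics/s4.png"); crop(c,200,140,320,240,6.5,"pics/d4.png")
from rig import env; st=env.get_state(); print(st["q"].round(3),st["ft_force"],st["wrist_torque"])
E
```

```text
time_s: 4.2
eef_pos: [0.4765, -0.3055, 0.0989]
eef_rot: [-2.523, 1.292, -0.851]
ft_force: [-1.5, 0.4, 1.2]
finger_gap: 0.0159
time_s: 5.2
eef_pos: [0.4026, -0.2946, 0.2124]
eef_rot: [-2.525, 1.291, -0.866]
ft_force: [0.9, -0.2, 0.1]
finger_gap: 0.0528
[-1.005 -0.683  2.003  0.447  1.403  1.532] [ 0.04840103  0.78572217 -0.58518326] [0.12639618 0.25783367 0.01570519]
```

View pics/w4.png

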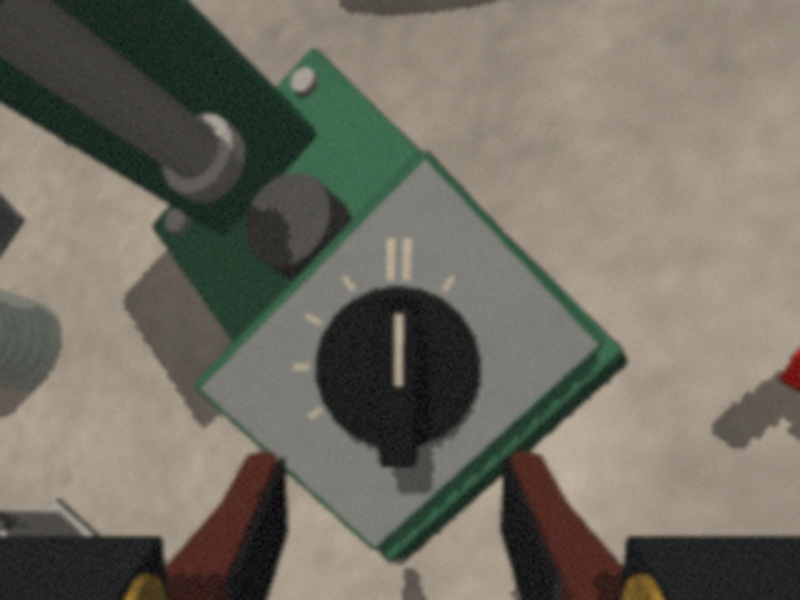

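View pics/s4.png

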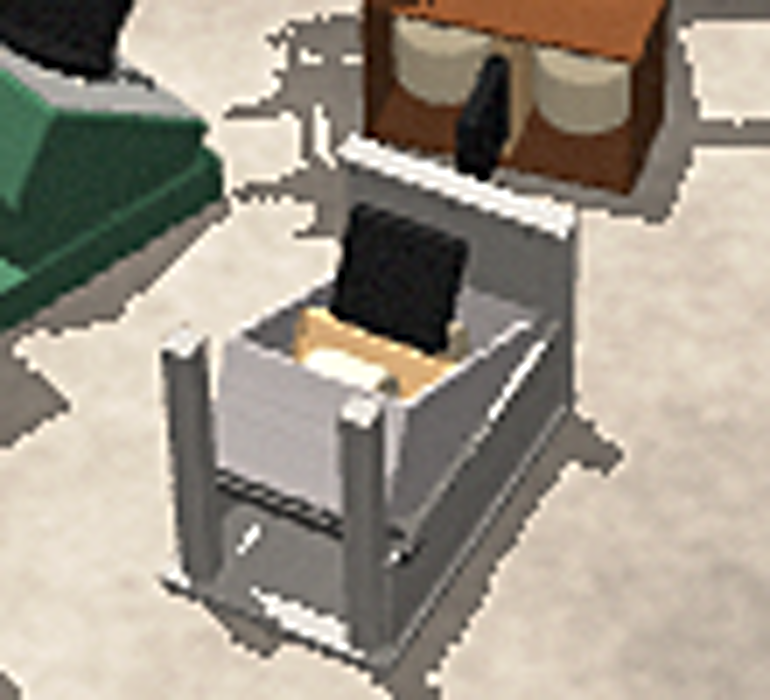

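View pics/d4.png

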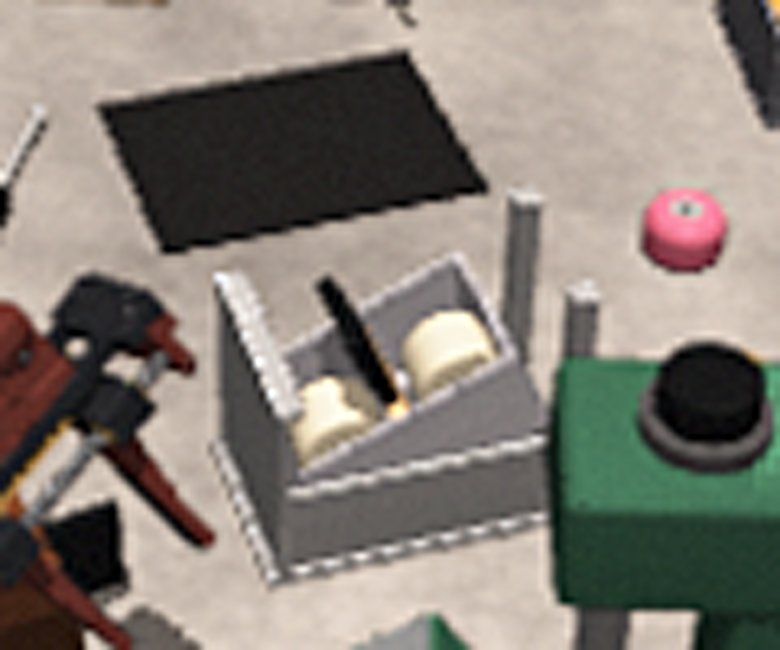

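The dial line points at the double mark, so the dial is at standby and released. The scene crop shows the dock's posts at (185,342) and (362,410), and the lip from (340,148) to (575,228). Now I'll fit the dock and the handle.

```bash
python3 - <<'E'
from h import *
d=load("/tmp/side4.npz");s=load("/tmp/scene4.npz")
D=lambda x,y:(d,200+x/6.5-.42,140+y/6.5-.42)
S=lambda x,y:(s,190+x/7-.43,140+y/7-.43)
pts={"post-y":(D(583,292),S(185,345)),"post+y":(D(525,197),S(362,410)),"lip-y":(D(290,410),S(350,148)),"lip+y":(D(222,278),S(575,225))}
pts["handle_top+y"]=(D(325,282),S(465,240));pts["handle_top-y"]=(D(390,395),S(352,212))
X={}
for k,v in pts.items():
    X[k],e=tri(v); print(k,X[k].round(4),e)
for a,b in(("post-y","lip-y"),("post+y","lip+y")):
    v=X[a]-X[b]; print("yaw",np.degrees(np.arctan2(v[1],v[0])),np.linalg.norm(v[:2]))
for a,b in(("post+y","post-y"),("lip+y","lip-y")):
    v=X[a]-X[b]; print("yaw",np.degrees(np.arctan2(-v[0],v[1])),np.linalg.norm(v[:2]))
print("mid",(X["post-y"]+X["post+y"])/2,(X["lip-y"]+X["lip+y"])/2)
E
```

```text
post-y [ 0.6608 -0.0553  0.1629] [[-0.07, -0.03], [-0.08, 0.04]]
post+y [0.6446 0.032  0.1632] [[-0.12, -0.06], [-0.15, 0.08]]
lip-y [ 0.4908 -0.0987  0.1325] [[-0.11, -0.06], [-0.11, 0.07]]
lip+y [0.4665 0.0184 0.1307] [[-0.04, -0.03], [-0.05, 0.03]]
handle_top+y [ 0.5207 -0.0079  0.1458] [[-0.53, -0.32], [-0.6, 0.38]]
handle_top-y [ 0.537  -0.0766  0.1279] [[-3.55, -2.04], [-3.86, 2.22]]
yaw 14.318954269093766 0.1754219235308468
yaw 4.364229319382853 0.17862342900585118
yaw 10.481870762448843 0.0887587686259933
yaw 11.717148020809057 0.11956167491537172
mid [ 0.65268971 -0.01168256  0.16307078] [ 0.47865083 -0.0401715   0.13157159]
```

```bash
cat >> h.py <<'E'
def traypose(yaw,a):
    "tool R for tray tilted a (rad, +x end up), yaw"
    T=R.from_euler('z',yaw).as_matrix()@R.from_euler('y',-a).as_matrix()
    return T,np.column_stack([T[:,1],T[:,0],-T[:,2]])
E
python3 - <<'E'
from h import *
T,Rt=traypose(np.radians(10),np.radians(25))
H=np.array([.5345,-.0316,.1285]); goto(Rt,H+.12*T[:,2])
E
```

```text
slide cm [-14.94 -22.21  -0.44] rot [ 0.3038 -0.1265 -2.6316] |rot|deg 152.0 dist 26.8
```

```bash
python3 -m pendant '{"slide":[[0,0,-3],[-1,-1,-4],[-2,-3,-4],[-3,-5,-4],[-4,-7,-4],[-6,-9,-4],[-8,-11,-4],[-9,-13,-4],[-10,-15,-4],[-12,-17,-4]],"delta_rot":[[0.016,-0.007,-0.14],[0.032,-0.014,-0.28],[0.05,-0.021,-0.42],[0.065,-0.028,-0.56],[0.08,-0.035,-0.7],[0.097,-0.042,-0.84],[0.113,-0.049,-0.98],[0.13,-0.056,-1.12],[0.146,-0.063,-1.26],[0.162,-0.07,-1.4]]}' 34; python3 - <<'E'
from h import *
T,Rt=traypose(np.radians(10),np.radians(25))
H=np.array([.5345,-.0316,.1285]); goto(Rt,H+.12*T[:,2])
E
```

```text
time_s: 6.35
eef_pos: [0.4427, -0.0909, 0.2552]
eef_rot: [2.849, 0.742, 0.859]
ft_force: [-0.5, 0.7, -0.4]
finger_gap: 0.0298
slide cm [ 4.51 -3.02  4.09] rot [ 0.1355 -0.0589 -1.2271] |rot|deg 70.8 dist 6.8
```

```bash
python3 -m pendant '{"slide":[[0.5,-0.3,0.4],[1,-0.7,0.8],[1.5,-1,1.3],[2,-1.3,1.8],[2.5,-1.7,2.2],[3,-2,2.7],[3.5,-2.4,3.2],[4.2,-2.8,3.8],[4.5,-3,4.1],[4.5,-3,4.1],[4.5,-3,4.1]],"delta_rot":[[0.015,-0.007,-0.14],[0.03,-0.014,-0.28],[0.045,-0.021,-0.42],[0.06,-0.028,-0.56],[0.076,-0.034,-0.7],[0.09,-0.04,-0.84],[0.106,-0.047,-0.98],[0.122,-0.054,-1.12],[0.136,-0.059,-1.227],[0.136,-0.059,-1.227],[0.136,-0.059,-1.227]]}' 34; python3 - <<'E'
from h import *
c=cap("wrist",5); crop(c,0,0,512,384,1.56,"pics/w5.png")
from rig import env; st=env.get_state(); print(st["q"].round(3))
T,Rt=traypose(np.radians(10),np.radians(25)); print(proj(c,[.5345,-.0316,.1285]))
H=np.array([.5345,-.0316,.1285]); goto(Rt,H+.12*T[:,2])
E
```

```text
time_s: 7.45
eef_pos: [0.4845, -0.0401, 0.2354]
eef_rot: [1.819, 2.163, 0.479]
ft_force: [0.1, 0.7, 0.9]
finger_gap: 0.0298
[-0.291 -0.615  1.852  0.192  1.513 -0.437]
[259.26525483 190.2225371 ]
slide cm [ 0.    0.07 -0.12] rot [-0.0021 -0.0012 -0.0026] |rot|deg 0.2 dist 0.1
```

View pics/w5.png

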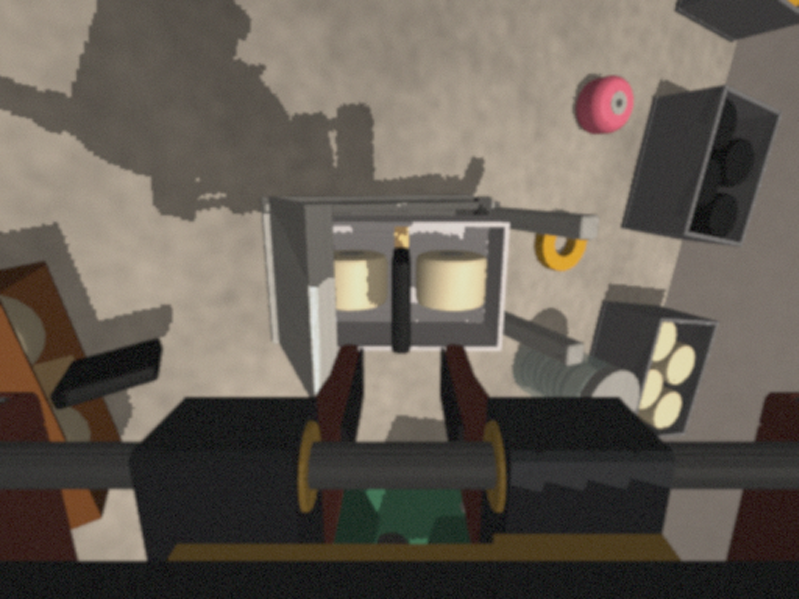

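The view shows the handle blade vertical from (402,248) to (401,350), between the fingers. The tray rim is aligned with the image axes. Next I'll check the offset and depth.

```bash
python3 - <<'E'
from h import *
c=load("/tmp/wrist5.npz"); crop(c,160,110,340,240,4.4,"pics/w5c.png")
T,Rt=traypose(np.radians(10),np.radians(25)); H=np.array([.5345,-.0316,.1285])
for L in([0,.03,.02],[0,-.03,.02],[.075,.0475,-.033],[.075,-.0475,-.033],[-.075,.0475,-.033]):
    print(L,((proj(c,H+T@L)-[160,110]+.4)*4.4).round(1))
P=cloud(c)
b=P[160:222,254:261].reshape(-1,3); m=(c["image"][160:222,254:261].max(-1)<60).ravel()
q=(b[m]-H)@T; print(np.nanmedian(q,0),np.nanpercentile(q,[5,95],axis=0))
E
```

```text
[0, 0.03, 0.02] [438.9 239.7]
[0, -0.03, 0.02] [438.9 509.1]
[0.075, 0.0475, -0.033] [744.2 132.7]
[0.075, -0.0475, -0.033] [721.1 496.4]
[-0.075, 0.0475, -0.033] [132.3 133.7]
[-0.0022143   0.00524609  0.0197799 ] [[-0.00508235 -0.02250921  0.00167917]
 [ 0.00062205  0.02809554  0.02102056]]
```

View pics/w5c.png

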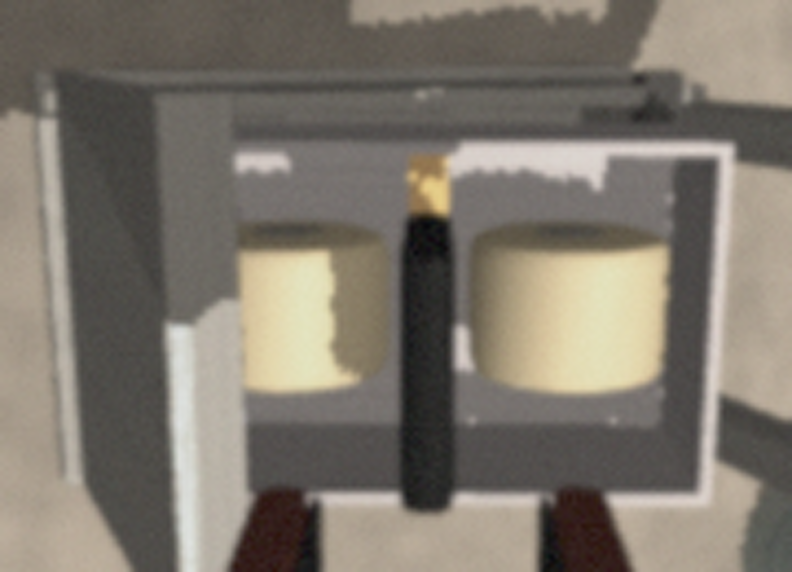

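```bash
python3 -m pendant '{"slide":[[-0.1,-0.15,3],[-0.1,-0.15,6],[-0.1,-0.15,9],[-0.1,-0.15,11],[-0.1,-0.15,12.5],[-0.1,-0.15,13.2],[-0.1,-0.15,13.4],[-0.1,-0.15,13.4]],"delta_rot":[[0,0,0],[0,0,0],[0,0,0],[0,0,0],[0,0,0],[0,0,0],[0,0,0],[0,0,0]]}' 34 && python3 -m pendant '{"slide":[[0,0,0],[0,0,0],[0,0,0],[0,0,0],[0,0,0]],"delta_rot":[[0,0,0],[0,0,0],[0,0,0],[0,0,0],[0,0,0]]}' 0 40; python3 - <<'E'
from h import *
c=cap("wrist",6); crop(c,0,0,512,384,1.56,"pics/w6.png")
from rig import env; st=env.get_state(); print(st["ft_force"],st["wrist_torque"],st["eef_pos"],st["eef_rot"],st["q"].round(3))
E
```

```text
time_s: 8.3
eef_pos: [0.5388, -0.0319, 0.1142]
eef_rot: [1.819, 2.161, 0.479]
ft_force: [0.2, -0.7, 0.3]
finger_gap: 0.0299
time_s: 8.8
eef_pos: [0.5391, -0.032, 0.1151]
eef_rot: [1.818, 2.16, 0.48]
ft_force: [-2.3, 0.8, 5.1]
finger_gap: 0.0117
[-3.11801914 -0.40514396  4.92991518] [-0.07731156  0.1723022  -0.11241274] [ 0.53911495 -0.03204871  0.11512067] [1.8180256  2.1596078  0.48007072] [-0.231 -0.465  1.968  0.178  1.24  -0.426]
```

View pics/w6.png

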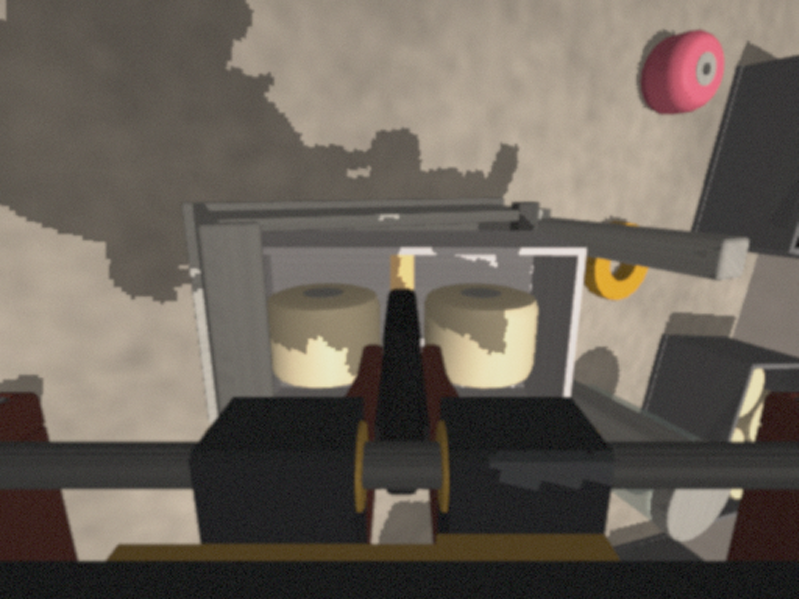

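The blade is gripped with an 11.7 mm gap. I'll work out the pivot about the tray's +x lower corner, which sits above the rail.

```bash
python3 - <<'E'
from h import *
from rig import env; st=env.get_state(); Rc=R.from_rotvec(st["eef_rot"]).as_matrix(); print(Rc.round(4))
print("tilt",np.degrees(np.arctan2(Rc[2,1],np.hypot(*Rc[:2,1]))),"yaw",np.degrees(np.arctan2(Rc[1,1],Rc[0,1])))
up=Rc.T@[0,0,1]
C=np.array([0,7.5,8.3])
for f in(0,4,8,12,16,20,22,25):
    s=C-R.from_euler('x',f,degrees=True).apply(C)+.25*up
    print(f,round(np.radians(f),3),s.round(2))
E
```

```text
[[-0.1709  0.8932  0.4158]
 [ 0.9853  0.1542  0.0737]
 [ 0.0017  0.4223 -0.9064]]
tilt 24.981266111010957 yaw 9.792071047716881
0 0.0 [ 0.    0.11 -0.23]
4 0.07 [ 0.    0.7  -0.73]
8 0.14 [ 0.    1.33 -1.19]
12 0.209 [ 0.   2.  -1.6]
16 0.279 [ 0.    2.68 -1.97]
20 0.349 [ 0.    3.4  -2.29]
22 0.384 [ 0.    3.76 -2.43]
25 0.436 [ 0.    4.32 -2.62]
```

```bash
python3 -m pendant '{"slide":[[0,0.05,-0.12],[0,0.11,-0.23],[0,0.11,-0.23],[0,0.4,-0.5],[0,0.7,-0.73],[0,0.7,-0.73]],"delta_rot":[[0,0,0],[0,0,0],[0,0,0],[0.035,0,0],[0.07,0,0],[0.07,0,0]]}'; python3 -c "
from rig import env; st=env.get_state(); print(st['ft_force'],st['wrist_torque'],st['eef_pos'])"
```

```text
time_s: 9.45
eef_pos: [0.5428, -0.0313, 0.1245]
eef_rot: [1.854, 2.204, 0.409]
ft_force: [0.1, 0.1, -4.2]
finger_gap: 0.0119
[ 0.06214857  0.11977071 -4.17405376] [-0.0938129   0.32378069 -0.02726943] [ 0.54276153 -0.03131482  0.12453191]
```

It hangs free, with only its 4.2 N weight showing. Continuing the turn.

```bash
python3 - <<'E'
from h import *
from rig import env; st=env.get_state(); Rc=R.from_rotvec(st["eef_rot"]).as_matrix()
print("tilt",np.degrees(np.arctan2(Rc[2,1],np.hypot(*Rc[:2,1]))))
C=np.array([0,7.5,8.3])
for f in(3,6,9,12,15,18,21):
    print(f,round(np.radians(f),3),(C-R.from_euler('x',f,degrees=True).apply(C)).round(2))
E
```

```text
tilt 20.91850246018749
3 0.052 [ 0.    0.44 -0.38]
6 0.105 [ 0.    0.91 -0.74]
9 0.157 [ 0.    1.39 -1.07]
12 0.209 [ 0.    1.89 -1.38]
15 0.262 [ 0.    2.4  -1.66]
18 0.314 [ 0.    2.93 -1.91]
21 0.367 [ 0.    3.47 -2.14]
```

```bash
python3 -m pendant '{"slide":[[0,0.44,-0.38],[0,0.91,-0.74],[0,1.39,-1.07],[0,1.89,-1.38],[0,1.89,-1.38]],"delta_rot":[[0.052,0,0],[0.105,0,0],[0.157,0,0],[0.209,0,0],[0.209,0,0]]}'; python3 - <<'E'
from h import *
c=cap("side",7); crop(c,210,160,330,240,6.5,"pics/d7.png")
c=cap("scene",7); crop(c,200,140,290,240,6,"pics/s7.png")
from rig import env; st=env.get_state(); print(st["ft_force"],st["wrist_torque"],st["eef_pos"])
E
```

```text
time_s: 9.95
eef_pos: [0.5563, -0.0288, 0.1439]
eef_rot: [1.954, 2.325, 0.184]
ft_force: [0.1, 0.6, -4.4]
finger_gap: 0.0115
[ 0.22138963  0.15611939 -4.18882283] [-0.05733517  0.15294053  0.01402059] [ 0.55517521 -0.02900659  0.14318615]
```

View pics/d7.png

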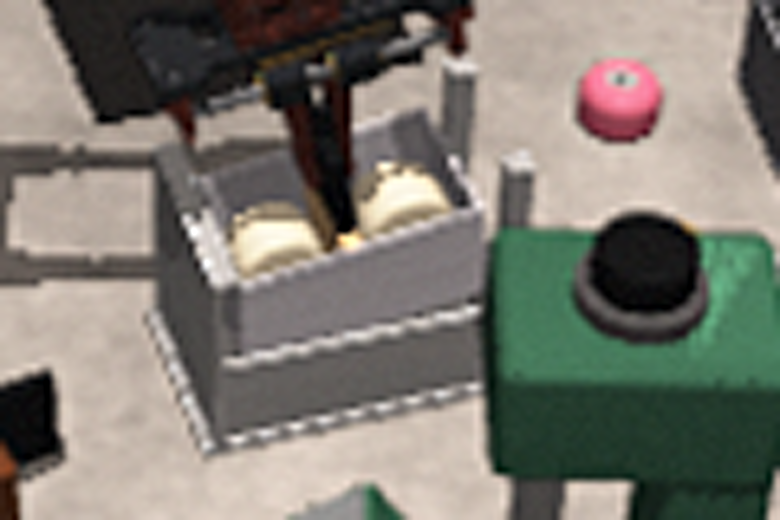

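View pics/s7.png

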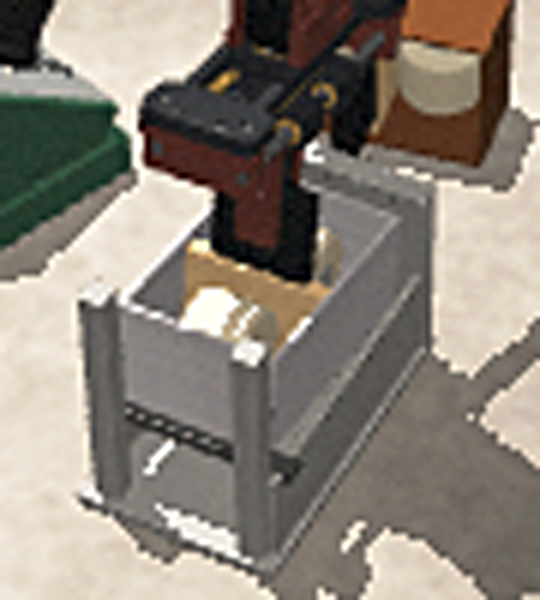

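The turn is going cleanly: the tray is about 9° off level, its low end is under the lip, and there's no contact force. Now the last part.

```bash
python3 - <<'E'
from h import *
from rig import env; st=env.get_state(); Rc=R.from_rotvec(st["eef_rot"]).as_matrix()
t=np.degrees(np.arctan2(Rc[2,1],np.hypot(*Rc[:2,1])));print("tilt",t)
C=np.array([0,7.5,8.3])
print((st["eef_pos"]+Rc@C/100).round(4))
for f in(3,6,t):
    print(f,round(np.radians(f),3),(C-R.from_euler('x',f,degrees=True).apply(C)).round(2))
E
```

```text
tilt 8.954715626276968
[ 0.6409 -0.0139  0.0729]
3 0.052 [ 0.    0.44 -0.38]
6 0.105 [ 0.    0.91 -0.74]
8.954715626276968 0.156 [ 0.    1.38 -1.07]
```

```bash
python3 -m pendant '{"slide":[[0,0.4,-0.38],[0,0.82,-0.74],[0,1.2,-1.05],[0,1.2,-1.05],[0,1.2,-1.05]],"delta_rot":[[0.052,0,0],[0.105,0,0],[0.156,0,0],[0.156,0,0],[0.156,0,0]]}'; python3 - <<'E'
from h import *
c=cap("wrist",8); crop(c,0,0,512,384,1.56,"pics/w8.png")
c=cap("side",8); crop(c,210,160,330,240,6.5,"pics/d8.png")
from rig import env; st=env.get_state(); print(st["ft_force"],st["wrist_torque"],st["eef_pos"]); Rc=R.from_rotvec(st["eef_rot"]).as_matrix();print(Rc.round(3))
E
```

```text
time_s: 10.55
eef_pos: [0.565, -0.0273, 0.1549]
eef_rot: [-2.021, -2.404, -0.005]
ft_force: [-0.3, -0.2, -4.0]
finger_gap: 0.0118
[-0.11051892  0.15753547 -4.99421535] [ 0.00438738 -0.11534991 -0.01815333] [ 0.56474526 -0.02741447  0.15536443]
[[-0.172  0.985  0.001]
 [ 0.985  0.172  0.003]
 [ 0.003  0.002 -1.   ]]
```

View pics/w8.png

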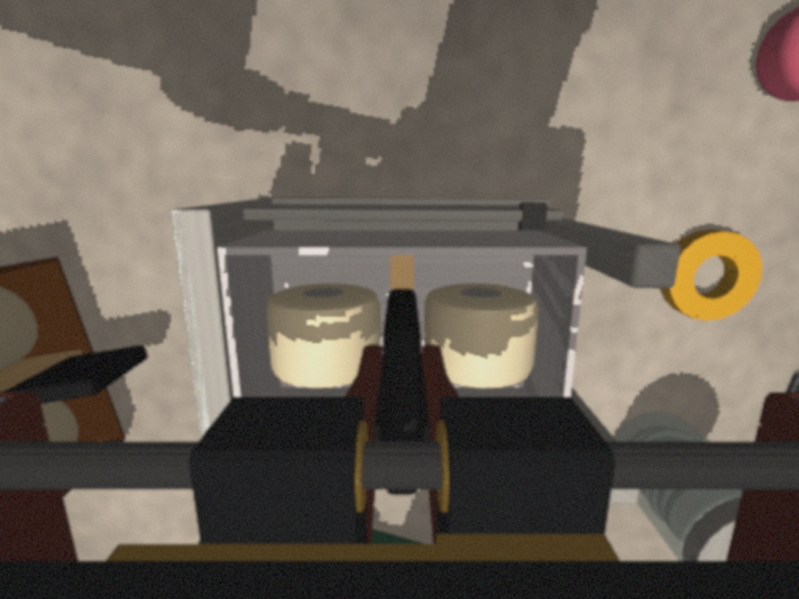

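View pics/d8.png

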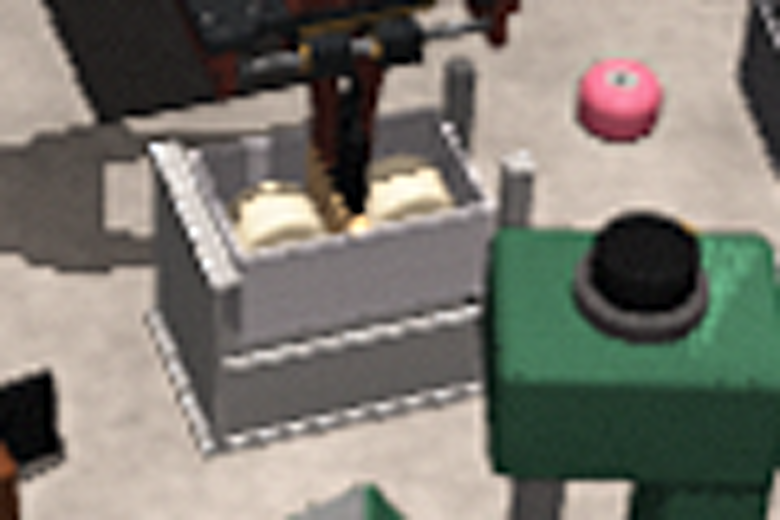

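The tray is level and its rim is inside both the lip and the posts. The force is only the weight. Lifting straight up.

```bash
python3 -m pendant '{"slide":[[0,0,-0.5],[0,0,-1],[0,0,-2],[0,0,-3],[0,0,-4],[0,0,-5]],"delta_rot":[[0,0,0],[0,0,0],[0,0,0],[0,0,0],[0,0,0],[0,0,0]]}' && python3 -m pendant '{"slide":[[0,0,-2],[0,0,-4],[0,0,-6],[0,0,-8],[0,0,-9.5],[0,0,-9.5]],"delta_rot":[[0,0,0],[0,0,0],[0,0,0],[0,0,0],[0,0,0],[0,0,0]]}';python3 - <<'E'
from h import *
c=cap("scene",9); crop(c,180,110,400,300,3.6,"pics/s9.png")
from rig import env; st=env.get_state(); print(st["ft_force"],st["q"].round(2))
# mat corners from image 0/9: colour segmentation
P=cloud(c)
for n in("scene0","side0"):
    c0=load(f"/tmp/{n}.npz"); im=c0["image"].max(-1)
    m=(im<60).astype(np.uint8); k,lab,s_,ce=cv2.connectedComponentsWithStats(m)
    t=proj(c0,[.543,.302,.004]).round().astype(int); i=lab[t[1],t[0]]
    ys,xs=np.where(lab==i); W=np.array([onplane(c0,x,y,[0,0,.004],np.array([0,0,1.])) for x,y in zip(xs,ys)])
    print(n,len(xs),cv2.minAreaRect((W[:,:2]*1000).astype(np.float32)))
from rig import env
E
```

```text
time_s: 11.25
eef_pos: [0.5649, -0.0275, 0.2068]
eef_rot: [-2.022, -2.405, -0.006]
ft_force: [0.3, 0.2, -4.8]
finger_gap: 0.0115
time_s: 11.85
eef_pos: [0.5653, -0.0279, 0.3053]
eef_rot: [2.019, 2.401, 0.01]
ft_force: [-0.4, -0.4, -4.8]
finger_gap: 0.0117
[-0.24351362  0.13357074 -4.79013668] [-0.11  0.03  1.15  0.    1.96 -0.28]
scene0 3112 ((544.549560546875, 304.3897705078125), (229.5985870361328, 169.16781616210938), 10.244871139526367)
side0 1162 ((543.1781616210938, 299.4139709472656), (225.774658203125, 168.06143188476562), 10.391121864318848)
```

View pics/s9.png

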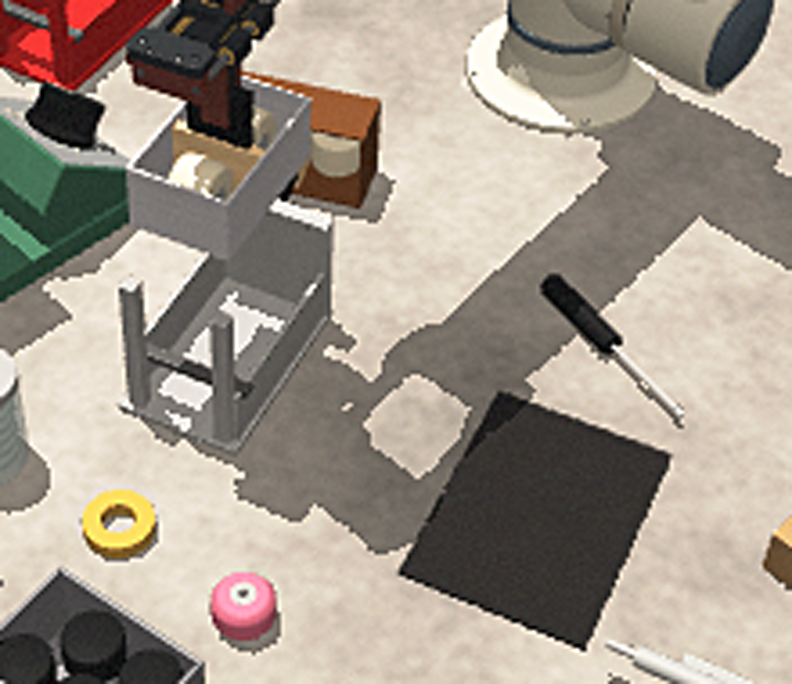

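The tray is clear above the dock, and the mat has nothing on it. Carrying the tray over.

```bash
python3 - <<'E'
from h import *
T,Rt=traypose(np.radians(10.2),0)
goto(Rt,[.544,.302,.25]); 
E
```

```text
slide cm [32.85  3.56  5.41] rot [ 0.0055 -0.0016 -0.0053] |rot|deg 0.4 dist 33.5
```

```bash
python3 -m pendant '{"slide":[[2,0.2,0],[5,0.5,0],[9,0.9,0],[13,1.4,0],[17,1.8,0.5],[21,2.3,1.5],[25,2.7,3],[29,3.1,4.5],[31.5,3.4,5.4],[32.9,3.6,5.4],[32.9,3.6,5.4],[32.9,3.6,5.4]],"delta_rot":[[0,0,0],[0,0,0],[0,0,0],[0,0,0],[0.003,0,-0.003],[0.005,0,-0.005],[0.005,0,-0.005],[0.005,0,-0.005],[0.005,0,-0.005],[0.005,-0.002,-0.005],[0.005,-0.002,-0.005],[0.005,-0.002,-0.005]]}'; python3 - <<'E'
from h import *
c=cap("wrist",10); crop(c,0,0,512,384,1.56,"pics/w10.png")
T,Rt=traypose(np.radians(10.2),0)
goto(Rt,[.544,.302,.092])
from rig import env; print(env.get_state()["ft_force"])
E
```

```text
time_s: 13.1
eef_pos: [0.5447, 0.3018, 0.2505]
eef_rot: [2.015, 2.408, -0.0]
ft_force: [0.4, -0.4, -2.7]
finger_gap: 0.0119
slide cm [ 0.09 -0.1  15.89] rot [ 0.0015  0.0009 -0.0016] |rot|deg 0.1 dist 15.9
[ 1.29749823  0.24590755 -4.23723665]
```

View pics/w10.png

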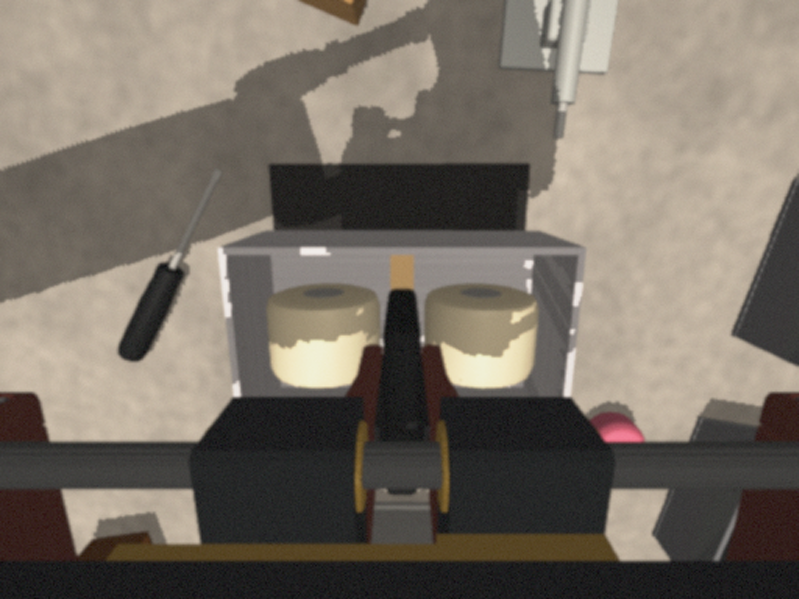

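The mat edge at y=165 runs parallel to the tray and is centred on it. Lowering.

```bash
python3 -m pendant '{"slide":[[0,0,3],[0,0,7],[0,0,11],[0,0,13.5],[0,-0.1,15],[0,-0.1,15.6],[0,-0.1,15.9],[0,-0.1,15.9]],"delta_rot":[[0,0,0],[0,0,0],[0,0,0],[0,0,0],[0,0,0],[0,0,0],[0,0,0],[0,0,0]]}' && python3 -m pendant '{"slide":[[0,0,0.1],[0,0,0.2],[0,0,0.3],[0,0,0.3]],"delta_rot":[[0,0,0],[0,0,0],[0,0,0],[0,0,0]]}'; python3 - <<'E'
from h import *
c=cap("side",11); crop(c,190,130,310,220,6.5,"pics/d11.png")
from rig import env; st=env.get_state(); print(st["eef_pos"],st["ft_force"],st["wrist_torque"])
E
```

```text
time_s: 13.95
eef_pos: [0.545, 0.3012, 0.0936]
eef_rot: [2.016, 2.406, 0.005]
ft_force: [0.1, 0.7, -4.6]
finger_gap: 0.0119
time_s: 14.35
eef_pos: [0.545, 0.3013, 0.0907]
eef_rot: [2.016, 2.406, 0.005]
ft_force: [0.4, -0.1, -4.9]
finger_gap: 0.0119
[0.54496544 0.30125593 0.09063382] [ 0.60807469 -0.50694084 -3.98468097] [-0.06173379 -0.0624234   0.04870741]
```

View pics/d11.png

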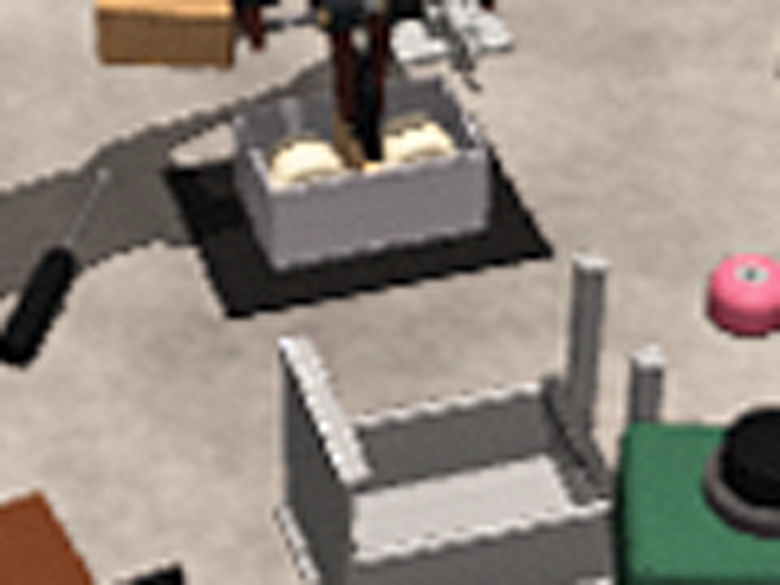

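It's over the mat and not yet touching. Going down in 1 mm steps.

```bash
python3 -m pendant '{"slide":[[0,0,0.1],[0,0,0.2],[0,0,0.2]],"delta_rot":[[0,0,0],[0,0,0],[0,0,0]]}'; python3 -m pendant '{"slide":[[0,0,0.1],[0,0,0.1]],"delta_rot":[[0,0,0],[0,0,0]]}'
```

```text
time_s: 14.7
eef_pos: [0.5448, 0.3012, 0.0883]
eef_rot: [2.016, 2.406, 0.004]
ft_force: [0.2, -0.3, -4.3]
finger_gap: 0.012
time_s: 14.9
eef_pos: [0.545, 0.3013, 0.0879]
eef_rot: [2.016, 2.406, 0.005]
ft_force: [0.2, -0.3, -2.0]
finger_gap: 0.0117
```

```bash
python3 -m pendant '{"slide":[[0,0,0.08],[0,0,0.08]],"delta_rot":[[0,0,0],[0,0,0]]}'; python3 -m pendant '{"slide":[[0,0,0.05],[0,0,0.05]],"delta_rot":[[0,0,0],[0,0,0]]}'
```

```text
time_s: 15.1
eef_pos: [0.5451, 0.3013, 0.0878]
eef_rot: [2.016, 2.406, 0.006]
ft_force: [-1.2, -1.6, 0.9]
finger_gap: 0.0114
time_s: 15.3
eef_pos: [0.5451, 0.3013, 0.0878]
eef_rot: [2.015, 2.406, 0.006]
ft_force: [-0.6, -1.7, 2.0]
finger_gap: 0.0118
```

The mat now carries the tray. Releasing gently and withdrawing straight up.

```bash
python3 -m pendant '{"slide":[[0,0,0],[0,0,0],[0,0,0],[0,0,0],[0,0,0]],"delta_rot":[[0,0,0],[0,0,0],[0,0,0],[0,0,0],[0,0,0]]}' 34 && python3 -m pendant '{"slide":[[0,0,-1],[0,0,-3],[0,0,-6],[0,0,-10],[0,0,-14],[0,0,-18],[0,0,-20],[0,0,-20]],"delta_rot":[[0,0,0],[0,0,0],[0,0,0],[0,0,0],[0,0,0],[0,0,0],[0,0,0],[0,0,0]]}'; python3 - <<'E'
from h import *
c=cap("wrist",12); crop(c,0,0,512,384,1.56,"pics/w12.png")
c=cap("side",12); crop(c,0,0,512,384,1.56,"pics/d12.png");crop(c,230,225,285,290,9,"pics/d12c.png")
c=cap("scene",12); crop(c,0,0,512,384,1.56,"pics/s12.png")
E
```

```text
time_s: 15.8
eef_pos: [0.5452, 0.3014, 0.0878]
eef_rot: [2.015, 2.406, 0.006]
ft_force: [-0.1, -0.4, -0.3]
finger_gap: 0.0298
time_s: 16.6
eef_pos: [0.545, 0.3015, 0.2934]
eef_rot: [2.013, 2.403, 0.018]
ft_force: [-0.3, 0.1, 0.7]
finger_gap: 0.0296
```

View pics/w12.png

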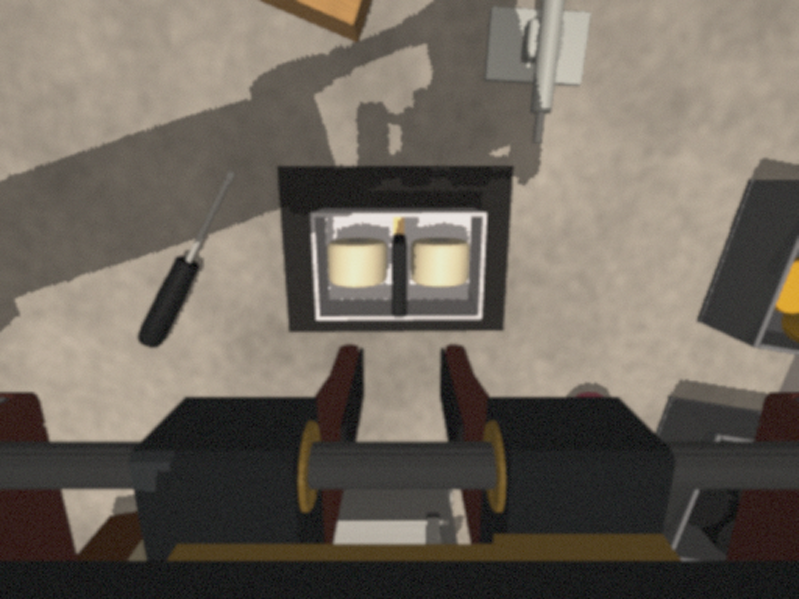

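View pics/d12.png

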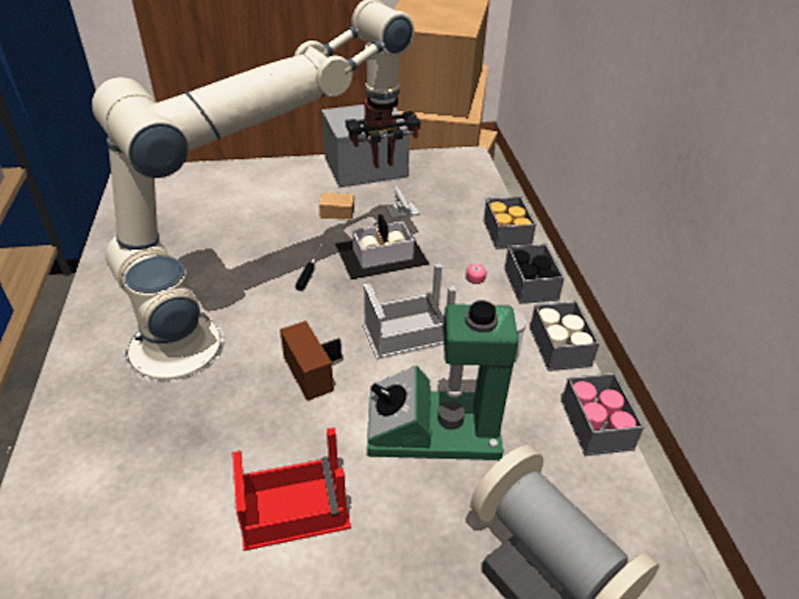

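View pics/s12.png

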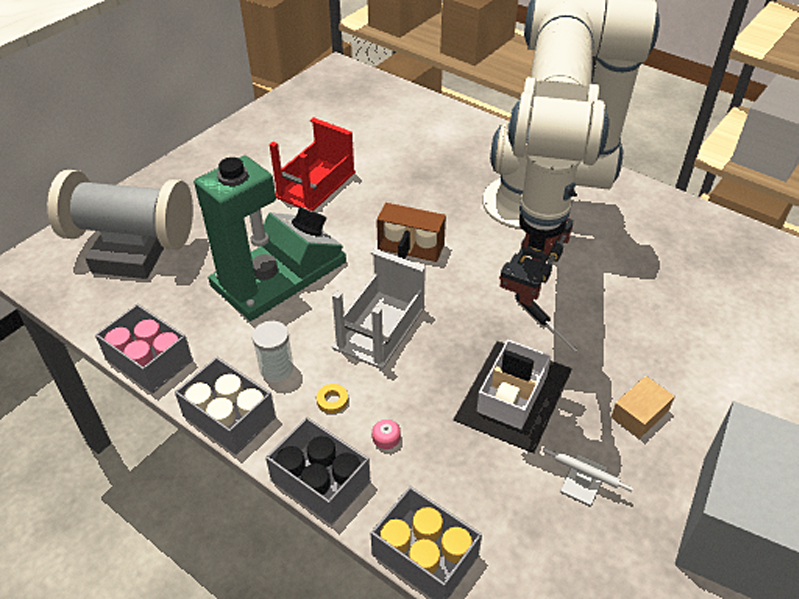

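View pics/d12c.png

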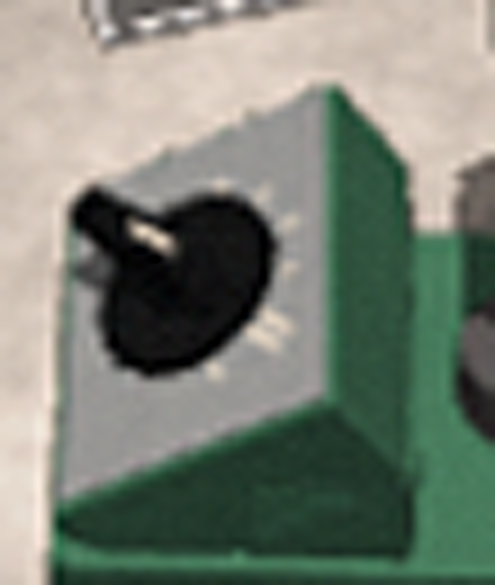

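The tray sits square and wholly on the mat: its rim runs (312–488, 212–320) inside the mat at (280–512, 167–330). The dial's line points at the double mark, the other items look where they were, and the gripper is clear. Handing in.

```bash
python3 -c "
from rig import env,sign_off
s=env.get_state(); print(s['time_s'],abs(s['qvel']).max(),s['ft_force']); print(sign_off())"
```

```text
16.75 0.026571392773128314 [-0.18215966 -0.80493906  0.3359206 ]
the job is handed in; nothing more can be done
None
```

The job is done and handed in at about 17 s of the 62 s allowed.

- **Dial:** it started two clicks anticlockwise of standby. I turned it clockwise one click at a time and let go. The close-up afterwards and the last side view both show its white line at the double long mark.
- **Tray:** I gripped the handle at its 25° tilt, turned the tray level about its rail end and lifted it straight up. During the turn and lift the wrist showed only the tray's weight, about 4–5 N, so I saw no sign of it catching on lip or rail. It went down on the mat in 1 mm steps with about 2 N at contact.
- **Last checks:** the tray is square and wholly on the mat with a margin on every side. The gripper is about 20 cm above it and touching nothing. I compared the other items by eye only, and they look unmoved.
- **One disagreement:** the panel's corner-to-corner size measured about 5% smaller than given. I set the dial grip from the depth readings and triangulation instead, which agreed with each other.

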